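# Reverse the paint row into the white rack

## Task

Move the four paint bottles from the dark wooden rack into the white rack in reverse order: the bottle nearest the robot in the wooden rack goes into the white rack's well farthest from the robot, the next one into the next, and so on, until the one that was farthest stands nearest. Keep the bottles upright, seat each fully down in its well, and leave the palette and the white tub where they are.

Things in the scene. Friction and masses are not known exactly. Their poses are not given: they have to be found in the camera images.
- old_rack: (Sizes in mm.) Dark wooden rack, left or right: fixed block 260 long (its x) x 96 wide (y) x 25 high, holding the bottles at the start. Origin: centre of its underside, on the bench. x runs along the row, away from the robot (yaw within 0.3 rad); z up. Four round wells, 48 in diameter, 15 deep, at x = -93, -31, 31, 93, y = 0; well floors 10 above the bench.
- new_rack: White plastic rack, empty at the start, fixed: same shape, wells, origin and axes as the dark rack. It stands on the other side, with its own yaw (within about 0.3 rad).
- red_bottle: Red paint bottle: upright cylinder 34 in diameter and 58 high with a white paper band, then a red cap 27 in diameter up to 80 high in all; 0.05 to 0.1 kg, loose. Origin: centre of its underside, z up. It starts upright in a well of the dark rack, underside 10 above the bench, so 65 stands out of the rack; seated in the white rack it stands equally high.
- yellow_bottle: Yellow paint bottle: upright cylinder 34 in diameter and 58 high with a white paper band, then a yellow cap 27 in diameter up to 80 high in all; 0.05 to 0.1 kg, loose. Origin: centre of its underside, z up. It starts upright in a well of the dark rack, underside 10 above the bench, so 65 stands out of the rack; seated in the white rack it stands equally high.
- green_bottle: Green paint bottle: upright cylinder 34 in diameter and 58 high with a white paper band, then a green cap 27 in diameter up to 80 high in all; 0.05 to 0.1 kg, loose. Origin: centre of its underside, z up. It starts upright in a well of the dark rack, underside 10 above the bench, so 65 stands out of the rack; seated in the white rack it stands equally high.
- blue_bottle: Blue paint bottle: upright cylinder 34 in diameter and 58 high with a white paper band, then a blue cap 27 in diameter up to 80 high in all; 0.05 to 0.1 kg, loose. Origin: centre of its underside, z up. It starts upright in a well of the dark rack, underside 10 above the bench, so 65 stands out of the rack; seated in the white rack it stands equally high.
- red_swatch: Red colour swatch: a flat tile 30 x 15 x 2 fixed on top of the dark rack, beside (to +y of) the well in which the red bottle starts; it stays there and records the old order. Origin: centre of its underside, 37 from the bottle's axis at the start.
- yellow_swatch: Yellow colour swatch: a flat tile 30 x 15 x 2 fixed on top of the dark rack, beside (to +y of) the well in which the yellow bottle starts; it stays there and records the old order. Origin: centre of its underside, 37 from the bottle's axis at the start.
- green_swatch: Green colour swatch: a flat tile 30 x 15 x 2 fixed on top of the dark rack, beside (to +y of) the well in which the green bottle starts; it stays there and records the old order. Origin: centre of its underside, 37 from the bottle's axis at the start.
- blue_swatch: Blue colour swatch: a flat tile 30 x 15 x 2 fixed on top of the dark rack, beside (to +y of) the well in which the blue bottle starts; it stays there and records the old order. Origin: centre of its underside, 37 from the bottle's axis at the start.
- palette: Bystander: round blue and white paint palette, 90 in diameter, 11 high, lying loose between the racks. Origin: centre of its underside.
- tub: Bystander: white lidded putty tub, 90 in diameter, 74 high, loose, near the robot between the racks. Origin: centre of its underside.
Not all that is in view belongs to the job. Leave any grey or pink look-alike of the yellow_bottle alone.

How it is judged (in metres and radians):
At the end, for the whole second after the job is handed in: Each bottle is in the white rack's well that mirrors its old place (its swatch on the dark rack): within 12 mm of the well centre along and across the rack, underside under 14 mm above the rack's underside, tilted under 7 degrees, at rest (under 20 mm/s), released (((x of red_swatch in the frame of old_rack between -0.113 and -0.073 m and x of red_bottle in the frame of new_rack between 0.081 and 0.105 m) or (x of red_swatch in the frame of old_rack between -0.051 and -0.011 m and x of red_bottle in the frame of new_rack between 0.019 and 0.043 m) or (x of red_swatch in the frame of old_rack between 0.011 and 0.051 m and x of red_bottle in the frame of new_rack between -0.043 and -0.019 m) or (x of red_swatch in the frame of old_rack between 0.073 and 0.113 m and x of red_bottle in the frame of new_rack between -0.105 and -0.081 m)) and y of red_bottle in the frame of new_rack between -0.012 and 0.012 m and z of each of red_bottle, yellow_bottle, green_bottle, blue_bottle in the frame of new_rack below 0.014 m and angle between each of red_bottle, yellow_bottle, green_bottle, blue_bottle's own z axis and vertical below 0.12 rad and linear speed of each of red_bottle, yellow_bottle, green_bottle, blue_bottle below 0.02 m/s and ((x of yellow_swatch in the frame of old_rack between -0.113 and -0.073 m and x of yellow_bottle in the frame of new_rack between 0.081 and 0.105 m) or (x of yellow_swatch in the frame of old_rack between -0.051 and -0.011 m and x of yellow_bottle in the frame of new_rack between 0.019 and 0.043 m) or (x of yellow_swatch in the frame of old_rack between 0.011 and 0.051 m and x of yellow_bottle in the frame of new_rack between -0.043 and -0.019 m) or (x of yellow_swatch in the frame of old_rack between 0.073 and 0.113 m and x of yellow_bottle in the frame of new_rack between -0.105 and -0.081 m)) and y of yellow_bottle in the frame of new_rack between -0.012 and 0.012 m and ((x of green_swatch in the frame of old_rack between -0.113 and -0.073 m and x of green_bottle in the frame of new_rack between 0.081 and 0.105 m) or (x of green_swatch in the frame of old_rack between -0.051 and -0.011 m and x of green_bottle in the frame of new_rack between 0.019 and 0.043 m) or (x of green_swatch in the frame of old_rack between 0.011 and 0.051 m and x of green_bottle in the frame of new_rack between -0.043 and -0.019 m) or (x of green_swatch in the frame of old_rack between 0.073 and 0.113 m and x of green_bottle in the frame of new_rack between -0.105 and -0.081 m)) and y of green_bottle in the frame of new_rack between -0.012 and 0.012 m and ((x of blue_swatch in the frame of old_rack between -0.113 and -0.073 m and x of blue_bottle in the frame of new_rack between 0.081 and 0.105 m) or (x of blue_swatch in the frame of old_rack between -0.051 and -0.011 m and x of blue_bottle in the frame of new_rack between 0.019 and 0.043 m) or (x of blue_swatch in the frame of old_rack between 0.011 and 0.051 m and x of blue_bottle in the frame of new_rack between -0.043 and -0.019 m) or (x of blue_swatch in the frame of old_rack between 0.073 and 0.113 m and x of blue_bottle in the frame of new_rack between -0.105 and -0.081 m)) and y of blue_bottle in the frame of new_rack between -0.012 and 0.012 m); the robot touches nothing.
It fails at once if a bottle is tipped (more than 35 degrees) (angle between any of red_bottle, yellow_bottle, green_bottle, blue_bottle's own z axis and vertical above 0.61 rad).
It fails at once if the palette is disturbed (moved more than 30 mm or tilted more than 17 degrees) (distance of palette from where it was at the start of the episode above 0.03 m or angle between palette's own z axis and vertical above 0.3 rad).
It fails at once if the tub is disturbed (moved more than 30 mm or tilted more than 17 degrees) (distance of tub from where it was at the start of the episode above 0.03 m or angle between tub's own z axis and vertical above 0.3 rad).
It also fails if it takes over 112 s, if anything falls off the work surface, if the arm or the gripper's body presses on something with over 40 N, if the wrist force passes 120 N, or if a joint passes its speed limit or range.

## Robot

A 7-joint arm with a two-finger parallel gripper is mounted at the origin on the work surface. World frame = base frame: x ahead of the robot, y to its left, z up, the work surface at z = 0. Lengths are in m, angles in degrees, forces in N, time in s.
With the tool pointing down it reaches from about 0.425 to 0.95 m from the base axis. Payload 4.7 kg.
Tool frame: the origin (TCP) lies midway between the tips of the shut fingers; the grasp point (between the pads) lies 19 mm behind it (r.grip_point_offset is the distance from the TCP to the grasp point, in m); x points along the fingers, y is the direction in which the jaws open and shut, and the axes are right-handed (so a half turn about x gives the same grasp; the last joint's range is limited). The gripper opens to 87 mm and grips with 3 to 60 N. Pads are 19 mm wide; open, the fingers measure 117 mm over their backs; the gripper's body (75 mm by 190 mm) begins 51 mm behind the grasp point.
Start: joints at [-68.176, 26.849, -2.785, 87.806, 1.381, 65.374, -4.715], TCP at [0.269, 0.619, 0.223] pointing down, gripper open.
Joint ranges: [-148.3, 148.3], [-19.14, 114.17], [-79.39, 73.82], [5.75, 140.21], [-59.74, 239.74], [12.07, 113.84], [-152.46, 152.46]. Speed limits (degrees/s): [147.25, 147.25, 180, 180, 180, 180, 180].

## Interface

Orientations are given as a 3x3 rotation matrix whose columns are the frame's x, y, z axes.
In Python, from cell import r gives the robot as it stands.
- The arm moves only by the tool carry_out, never from a script. Its argument "rows" is a list of rows, each an object of numbers: "fingers": the finger opening in m, from 0 to 0.087; "dx", "dy", "dz": the shift along the tool's x, y, z in m; "turn": the turn about the tool's x in degrees. A call has exactly 5 rows; each row is the pose to reach, as a shift and turn from the pose commanded when the call began, along the tool's axes at that moment; what a row does not reach only later rows make up. A row lasts 1/8 s, in which the tool goes at most 62.5 mm and 10.7 degrees, less where a joint would pass 70% of its speed; a pose out of reach is approached as far as the arm can. A call with a gripper value outside its range is refused whole. The fingers move at their own pace and stop on an object; "squeeze" is the grip in N (left out, the last holds). Time passes only in rows, so rows that repeat a pose let the fingers close, or fill a call up. It gives the time, the measured TCP pose, the force and the opening at its end, in the units of the state.
- r.get_obs(): the state, without advancing time (a new reading comes with each control period).
- r.camera(name): name is "side" or "top" or "wrist"; returns a dict with "pixels" (400x640x3 uint8, red, green, blue), "fx", "fy", "cx", "cy" (pixels), "position" and "attitude" of the camera in the world. Camera axes: x right, y up, looking along -z (the intrinsics and any distortion apply to the point x, -y, -z); pixel columns grow to the right and rows downward; lengths in m; the calibration is good to about 2 mm. The wrist camera is an equidistant fisheye: a pixel r from the principal point sees the ray r / f radians off the axis. A picture is of the moment at which its call begins. There is no depth.
- r.finish_job(): hands the job in, once; it reports no verdict.
Trained networks look in the newest picture that a camera, given by its name, has taken for a name from the list of things; names that differ only in an ending like _2 or _b are one class to them, and where a whole thing is asked for, a point or a joint stands for the part that bears it (a point fixed in the world has none). Each returns a list of dicts, best first, with "score" (0 to 1); they miss things now and then, are a little off and sometimes report something else, mostly with a low value. They report only what shows in the picture. A call takes as long as a camera call. They do not tell look-alikes from the thing itself.
- r.boxes_of(query, camera): "centre" ([column, row] in pixels, amid what is visible of it).
- r.trace(query, camera): "pixels" (400x640 bool, what is visible of it) and "centre" ([column, row] in pixels, amid what is visible of it).
The state is a dict: "time_s": time; "joint_positions": joint angles; "joint_velocities": joint speeds; "tau": joint torques, N m; "tool_pos": TCP position; "ee_rot": TCP orientation; "force": force on the tool from outside, world axes, zero at the start; "wrist_torque": the same for the moment, N m; "width": finger opening in m.
Only numpy, scipy, OpenCV 4.12 (cv2) and the standard library are available. Lean on these libraries where they do the work, as an engineer would, in place of code of your own. Each camera call takes 0.05 s, during which the arm holds its last target. There are 200 camera calls.

## Working session

There is one attempt and no reset: what is moved stays moved. The work goes in short steps, Python scripts to look and compute and a tool call to move; the robot and the scene stay as the last step left them, time stands still between calls to the robot, and variables do not carry over. Pictures are saved under pics/ and viewed, about 12 in all and at most 16, crops included, and the job is handed in when it is done.

Besides the shell and the picture viewer there is one more tool, called after "Call:" as a command line: name --argument value ..., lists and objects as JSON in quotes. carry_out: Moves the arm, as the interface text tells. Its arguments: {"type":"object","properties":{"rows":{"type":"array","items":{"type":"object","properties":{"fingers":{"type":"number"},"dx":{"type":"number"},"dy":{"type":"number"},"dz":{"type":"number"},"turn":{"type":"number"}}}},"squeeze":{"type":"number"}},"required":["rows"]}

```bash
ls; mkdir -p pics; python3 - <<'E'
from cell import r
import cv2,numpy as np
o=r.get_obs(); print(o['time_s'],o['tool_pos'],np.round(o['ee_rot'],3),o['width'],r.grip_point_offset)
for c in ['top','side']:
    k=r.camera(c); cv2.imwrite(f'pics/{c}0.png',k['pixels'][:,:,::-1]); print(c,{a:np.round(b,4).tolist() for a,b in k.items() if a!='pixels'})
    for n in 'red_bottle yellow_bottle green_bottle blue_bottle red_swatch yellow_swatch green_swatch blue_swatch old_rack new_rack palette tub'.split():
        print(n,[(np.round(d['centre']).tolist(),round(d['score'],2)) for d in r.boxes_of(n,c)[:3]])
print(r.get_obs()['time_s'])
E
```

```text
pics
0.0 [0.26869172 0.61856475 0.2214902 ] [[-0.001  0.398  0.917]
 [-0.002  0.917 -0.398]
 [-1.    -0.002  0.   ]] 0.08709809020093814 0.0187
top {'fx': 507.8921, 'fy': 507.8921, 'cx': 322.8871, 'cy': 195.1747, 'position': [0.2865, -0.0376, 1.0909], 'attitude': [[-0.0776, 0.9738, -0.214], [-0.997, -0.0759, 0.016], [-0.0007, 0.2146, 0.9767]]}
red_bottle [([383.0, 179.0], 0.71)]
yellow_bottle [([377.0, 206.0], 0.86), ([435.0, 262.0], 0.62), ([456.0, 204.0], 0.57)]
green_bottle [([392.0, 122.0], 0.53)]
blue_bottle [([390.0, 147.0], 0.74), ([382.0, 178.0], 0.47)]
red_swatch [([359.0, 208.0], 0.45)]
yellow_swatch [([359.0, 206.0], 0.51)]
green_swatch [([372.0, 127.0], 0.6), ([379.0, 169.0], 0.28)]
blue_swatch [([370.0, 147.0], 0.39), ([361.0, 210.0], 0.23), ([302.0, 234.0], 0.17)]
old_rack [([379.0, 167.0], 0.89)]
new_rack [([209.0, 211.0], 0.64)]
palette [([299.0, 181.0], 0.69), ([391.0, 121.0], 0.5)]
tub [([302.0, 236.0], 0.69), ([387.0, 149.0], 0.22)]
side {'fx': 363.5123, 'fy': 363.5123, 'cx': 322.8202, 'cy': 194.5798, 'position': [0.2503, 0.4559, 0.7192], 'attitude': [[-0.8657, 0.3925, -0.3105], [-0.5004, -0.665, 0.5545], [0.0111, 0.6354, 0.7721]]}
red_bottle [([349.0, 152.0], 0.86)]
yellow_bottle [([361.0, 167.0], 0.86), ([401.0, 176.0], 0.8), ([391.0, 131.0], 0.68)]
green_bottle [([310.0, 130.0], 0.63)]
blue_bottle [([327.0, 140.0], 0.61)]
red_swatch []
yellow_swatch [([350.0, 177.0], 0.43), ([318.0, 152.0], 0.23)]
green_swatch [([302.0, 144.0], 0.47)]
blue_swatch [([317.0, 153.0], 0.46), ([353.0, 218.0], 0.31), ([336.0, 164.0], 0.23)]
old_rack [([342.0, 167.0], 0.86)]
new_rack [([279.0, 280.0], 0.71)]
palette [([303.0, 209.0], 0.57)]
tub [([352.0, 215.0], 0.7)]
1.3
```

View both.

```bash
python3 - <<'E'
import cv2,numpy as np
a=cv2.imread('pics/top0.png');b=cv2.imread('pics/side0.png')
cv2.imwrite('pics/v1.png',cv2.resize(a[80:300,150:490],None,fx=2.3,fy=2.3,interpolation=cv2.INTER_CUBIC))
E
```

```text
(no output)
```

View pics/v1.png

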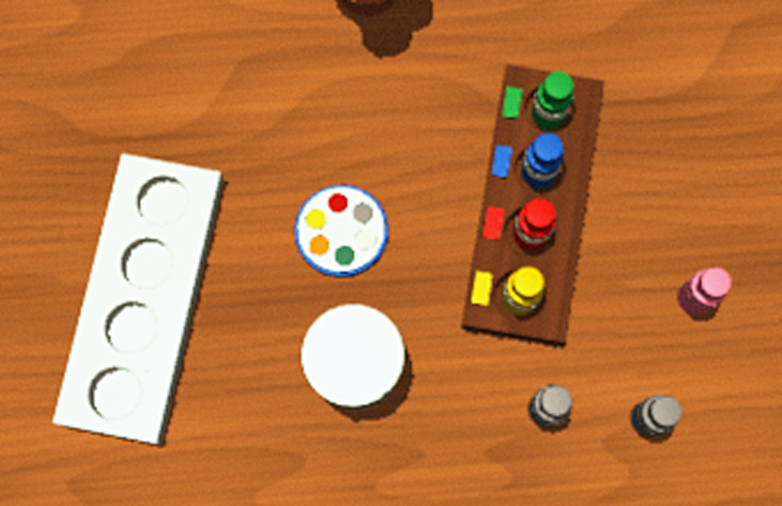

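View pics/side0.png

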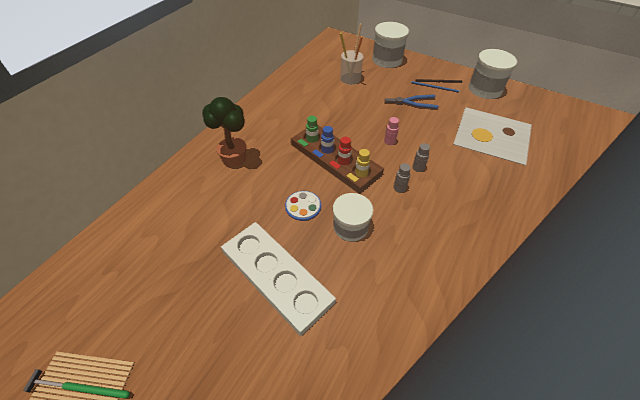

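```bash
cat > h.py <<'E'
from cell import r
import cv2,numpy as np
from scipy.optimize import minimize
S=4
def cam(n):
    return r.camera(n)
def proj(k,P):
    q=(np.asarray(P)-k['position'])@np.asarray(k['attitude'])
    x,y,z=q[:,0],-q[:,1],-q[:,2]
    return np.c_[k['fx']*x/z+k['cx'],k['fy']*y/z+k['cy']]
def fill(k,im,P):
    h=cv2.convexHull(proj(k,P).astype(np.float32))
    cv2.fillPoly(im,[np.round((h+.5)*S*16-8).astype(np.int32)],1,shift=4)
t=np.linspace(0,2*np.pi,40)[:-1]
def cyl(x,y,z0,z1,d): return np.r_[tuple(np.c_[x+d/2*np.cos(t),y+d/2*np.sin(t),0*t+z] for z in (z0,z1))]
def bottle(x,y,z=.01): return [cyl(x,y,z,z+.058,.034),cyl(x,y,z+.058,z+.08,.027)]
def rack(x,y,a):
    c,s=np.cos(a),np.sin(a)
    return [np.array([[x+c*u-s*v,y+s*u+c*v,w] for u in(-.13,.13) for v in(-.048,.048) for w in(0,.025)])]
def wells(x,y,a): return [(x+np.cos(a)*u,y+np.sin(a)*u) for u in(-.093,-.031,.031,.093)]
def cost(parts,ks,ms):
    t=0
    for k,m in zip(ks,ms):
        im=np.zeros(m.shape,np.uint8)
        for p in parts: fill(k,im,p)
        t+=1-(im&m).sum()/max(1,(im|m).sum())
    return t
def up(m): return cv2.resize(m.astype(np.uint8),None,fx=S,fy=S,interpolation=cv2.INTER_NEAREST)
def fit(f,x0,ks,ms,step):
    s=np.vstack([x0]+[np.array(x0)+np.eye(len(x0))[i]*step[i] for i in range(len(x0))])
    o=minimize(lambda p:cost(f(*p),ks,ms),x0,method='Nelder-Mead',options=dict(initial_simplex=s,xatol=1e-4,fatol=1e-4))
    return o.x,o.fun
def best(n,c,near=None):
    L=r.trace(n,c)
    return L
def back(k,uv,z):
    d=np.array([(uv[0]-k['cx'])/k['fx'],-(uv[1]-k['cy'])/k['fy'],-1])@np.asarray(k['attitude']).T
    return k['position']+d*(z-k['position'][2])/d[2]
E
python3 - <<'E'
from h import *
ks=[cam('top'),cam('side')];C=['top','side']
B='yellow red blue green'.split()
bm={b:[up(r.trace(b+'_bottle',c)[0]['pixels']) for c in C] for b in B}
b0={}
for b in B:
    m=r.trace(b+'_bottle','top')[0]['centre']; b0[b]=back(ks[0],m,.05)[:2]
    for i in (None,0,1):
        sel=[0,1] if i is None else [i]
        p,f=fit(bottle,b0[b],[ks[j] for j in sel],[bm[b][j] for j in sel],(.01,.01)); print(b,i,np.round(p,4),round(f,3))
        if i is None: b0[b]=p
for n in ('new_rack','old_rack'):
    tr=[r.trace(n,c)[0] for c in C]
    ms=[up(q['pixels']) for q in tr]
    x0=[*back(ks[0],tr[0]['centre'],.025)[:2],-.15 if n[0]=='o' else -.25]
    if n[0]=='o': ms=[m|bm['yellow'][i]|bm['red'][i]|bm['blue'][i]|bm['green'][i] for i,m in enumerate(ms)]
    F=(lambda x,y,a:rack(x,y,a)+(sum([bottle(*b0[b]) for b in B],[]) if n[0]=='o' else []))
    for i in (None,0,1):
        sel=[0,1] if i is None else [i]
        p,f=fit(F,x0,[ks[j] for j in sel],[ms[j] for j in sel],(.02,.02,.1)); print(n,i,np.round(p,4),round(f,3)); 
        if i is None: print(np.round(wells(*p),4))
for n,z in (('tub',.074),('palette',.011)): print(n,np.round(back(ks[0],r.trace(n,'top')[0]['centre'],z),3))
k=ks[0]; np.save('masks.npy',ms)
E
```

```text
yellow None [ 0.4826 -0.165 ] 1.069
yellow 0 [ 0.4826 -0.165 ] 0.069
yellow 1 [ 0.4826 -0.165 ] 1.0
red None [ 0.546  -0.1831] 0.366
red 0 [ 0.546  -0.1831] 0.207
red 1 [ 0.5459 -0.1831] 0.158
blue None [ 0.6058 -0.1963] 0.281
blue 0 [ 0.6047 -0.1957] 0.074
blue 1 [ 0.6097 -0.203 ] 0.1
green None [ 0.6631 -0.2109] 0.284
green 0 [ 0.6614 -0.2109] 0.102
green 1 [ 0.6696 -0.2206] 0.147
new_rack None [ 0.512   0.1888 -0.2685] 0.037
[[0.4223 0.2135]
 [0.4821 0.1971]
 [0.5418 0.1806]
 [0.6016 0.1642]]
new_rack 0 [ 0.511   0.1889 -0.27  ] 0.015
new_rack 1 [ 0.513   0.1885 -0.2689] 0.018
old_rack None [ 0.5733 -0.1883 -0.2542] 0.377
[[ 0.4833 -0.1649]
 [ 0.5433 -0.1805]
 [ 0.6033 -0.1961]
 [ 0.6633 -0.2117]]
old_rack 0 [ 0.5728 -0.1879 -0.2586] 0.087
old_rack 1 [ 0.5753 -0.1898 -0.2555] 0.284
tub [ 0.433 -0.007  0.074]
palette [ 0.557 -0.004  0.011]
```

```bash
cat > g.py <<'E'
import sys,numpy as np
from cell import r
# usage: g.py [--cont] x y z ang ...: print shifts to each TCP target in sequence from the present pose axes of that stage
o=r.get_obs();p=np.array(o['tool_pos']);R=np.array(o['ee_rot'])
a0=np.degrees(np.arctan2(R[1,1],R[0,1]))
print('t',round(o['time_s'],2),'p',np.round(p,4),'ang',round(a0,2),'tilt',np.round(R[:2,0],4),'w',round(o['width'],4),'F',np.round(o['force'],1))
v=list(map(float,sys.argv[1:]))
for i in range(0,len(v),4):
    q=np.array(v[i:i+3]);d=R.T@(q-p); print('->',q,'d',np.round(d,4),'turn',round(a0-v[i+3],2))
    p=q;a=np.radians(v[i+3]);a0=v[i+3];R=np.array([[0,np.cos(a),np.sin(a)],[0,np.sin(a),-np.cos(a)],[-1,0,0]])
E
python3 g.py 0.52 0.3 0.22 75 0.50 0.0 0.22 75 0.4826 -0.165 0.17 75
```

```text
t 2.3 p [0.2689 0.6192 0.2226] ang 66.52 tilt [-0.      0.0001] w 0.0866 F [-0.4  0.8 -0.3]
-> [0.52 0.3  0.22] d [ 0.0025 -0.1927  0.3575] turn -8.48
-> [0.5  0.   0.22] d [ 0.     -0.295   0.0583] turn 0.0
-> [ 0.4826 -0.165   0.17  ] d [ 0.05   -0.1639  0.0259] turn 0.0
```

Call:
carry_out --rows '[{"dx":0,"dy":-0.02,"dz":0.037,"turn":-2,"fingers":0.087},{"dx":0,"dy":-0.045,"dz":0.084,"turn":-4,"fingers":0.087},{"dx":0,"dy":-0.07,"dz":0.13,"turn":-6,"fingers":0.087},{"dx":0,"dy":-0.095,"dz":0.176,"turn":-8,"fingers":0.087},{"dx":0,"dy":-0.115,"dz":0.213,"turn":-8.5,"fingers":0.087}]' --squeeze 15

```text
time_s: 2.92
tool_pos: [0.4201, 0.4267, 0.2228]
ee_rot: [[0.001, 0.26, 0.966], [0.0, 0.966, -0.26], [-1.0, 0.0, 0.001]]
force: [0.3, 0.2, -0.8]
width: 0.0873
```

```bash
python3 g.py 0.50 0.16 0.22 75 0.4826 -0.08 0.20 75 0.4826 -0.165 0.15 75
```

```text
t 2.92 p [0.4201 0.4267 0.2228] ang 74.94 tilt [0.0007 0.0001] w 0.0873 F [ 0.3  0.2 -0.8]
-> [0.5  0.16 0.22] d [ 0.0029 -0.2368  0.1465] turn -0.06
-> [ 0.4826 -0.08    0.2   ] d [ 0.02   -0.2363  0.0453] turn 0.0
-> [ 0.4826 -0.165   0.15  ] d [ 0.05   -0.0821  0.022 ] turn 0.0
```

Tracking is good. Continue towards the yellow bottle.

Call:
carry_out --rows '[{"dx":0,"dy":-0.047,"dz":0.029,"turn":0},{"dx":0,"dy":-0.095,"dz":0.059,"turn":0},{"dx":0,"dy":-0.142,"dz":0.088,"turn":0},{"dx":0,"dy":-0.19,"dz":0.117,"turn":0},{"dx":0,"dy":-0.237,"dz":0.1465,"turn":0}]'

```text
$.rows[0]: bad value
```

Call:
carry_out --rows '[{"dx":0.004,"dy":-0.05,"dz":0.009},{"dx":0.008,"dy":-0.1,"dz":0.018},{"dx":0.012,"dy":-0.15,"dz":0.027},{"dx":0.016,"dy":-0.2,"dz":0.036},{"dx":0.02,"dy":-0.236,"dz":0.045}]'

```text
$.rows[0]: bad value
```

Call:
carry_out --rows '[{"dx":0,"dy":-0.03,"dz":0.007},{"dx":0.01,"dy":-0.06,"dz":0.015},{"dx":0.03,"dy":-0.082,"dz":0.022},{"dx":0.05,"dy":-0.082,"dz":0.022},{"dx":0.05,"dy":-0.082,"dz":0.022}]'

```text
$.rows[0]: bad value
```

```bash
python3 g.py 0.4826 -0.165 0.033 75; python3 - <<'E'
from h import *
k=cam('wrist');cv2.imwrite('pics/w1.png',k['pixels'][:,:,::-1])
print({a:np.round(b,4).tolist() for a,b in k.items() if a!='pixels'})
E
```

```text
t 2.92 p [0.4201 0.4267 0.2228] ang 74.94 tilt [0.0007 0.0001] w 0.0873 F [ 0.3  0.2 -0.8]
-> [ 0.4826 -0.165   0.033 ] d [ 0.1898 -0.5552  0.214 ] turn -0.06
{'fx': 309.7069, 'fy': 309.7069, 'cx': 311.7731, 'cy': 196.9631, 'position': [0.3561, 0.4434, 0.3858], 'attitude': [[0.2608, -0.9358, -0.2371], [0.9654, 0.2529, 0.0636], [0.0004, -0.2454, 0.9694]]}
```

View pics/w1.png

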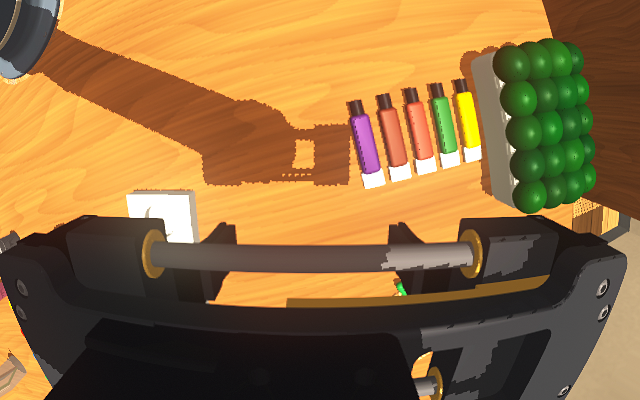

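Call:
carry_out --rows '[{"dx":0,"dy":-0.047,"dz":0.029,"turn":0,"fingers":0.087},{"dx":0,"dy":-0.095,"dz":0.059,"turn":0,"fingers":0.087},{"dx":0,"dy":-0.142,"dz":0.088,"turn":0,"fingers":0.087},{"dx":0,"dy":-0.19,"dz":0.117,"turn":0,"fingers":0.087},{"dx":0,"dy":-0.237,"dz":0.1465,"turn":0,"fingers":0.087}]'

```text
time_s: 3.6
tool_pos: [0.4991, 0.1605, 0.2229]
ee_rot: [[0.001, 0.258, 0.966], [0.001, 0.966, -0.258], [-1.0, 0.001, 0.001]]
force: [0.2, 0.2, -0.6]
width: 0.0871
```

Call:
carry_out --rows '[{"dx":0.004,"dy":-0.05,"dz":0.009,"turn":0,"fingers":0.087},{"dx":0.008,"dy":-0.1,"dz":0.018,"turn":0,"fingers":0.087},{"dx":0.012,"dy":-0.15,"dz":0.027,"turn":0,"fingers":0.087},{"dx":0.016,"dy":-0.2,"dz":0.036,"turn":0,"fingers":0.087},{"dx":0.02,"dy":-0.236,"dz":0.045,"turn":0,"fingers":0.087}]'

```text
time_s: 4.22
tool_pos: [0.4808, -0.0798, 0.2028]
ee_rot: [[0.001, 0.26, 0.966], [-0.0, 0.966, -0.26], [-1.0, 0.0, 0.001]]
force: [0.2, 0.9, 0.4]
width: 0.087
```

Call:
carry_out --rows '[{"dx":0,"dy":-0.03,"dz":0.007,"turn":0,"fingers":0.087},{"dx":0.01,"dy":-0.06,"dz":0.015,"turn":0,"fingers":0.087},{"dx":0.03,"dy":-0.082,"dz":0.022,"turn":0,"fingers":0.087},{"dx":0.05,"dy":-0.082,"dz":0.022,"turn":0,"fingers":0.087},{"dx":0.05,"dy":-0.082,"dz":0.022,"turn":0,"fingers":0.087}]'

```text
time_s: 4.85
tool_pos: [0.4803, -0.1622, 0.1514]
ee_rot: [[-0.003, 0.259, 0.966], [0.001, 0.966, -0.259], [-1.0, -0.0, -0.003]]
force: [-0.6, -0.0, 1.2]
width: 0.0866
```

```bash
python3 g.py 0.4826 -0.165 0.033 75; python3 - <<'E'
from h import *
a=cam('top')['pixels'][60:280,200:490,::-1];b=cam('side')['pixels'][50:270,200:490,::-1]
cv2.imwrite('pics/c1.png',cv2.resize(np.hstack([a,b]),(800,303)))
E
```

```text
t 4.85 p [ 0.4803 -0.1622  0.1514] ang 75.0 tilt [-0.003   0.0007] w 0.0866 F [-0.6 -0.   1.2]
-> [ 0.4826 -0.165   0.033 ] d [ 0.1184 -0.0021  0.0033] turn 0.0
```

View pics/c1.png

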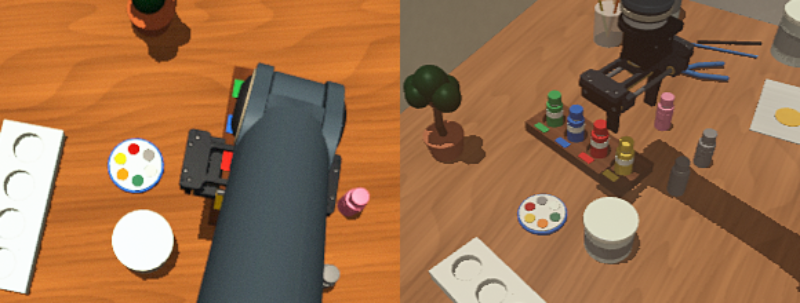

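Call:
carry_out --rows '[{"dx":0.025,"dy":-0.002,"dz":0.003,"turn":0,"fingers":0.087},{"dx":0.055,"dy":-0.002,"dz":0.003,"turn":0,"fingers":0.087},{"dx":0.085,"dy":-0.002,"dz":0.003,"turn":0,"fingers":0.087},{"dx":0.108,"dy":-0.002,"dz":0.003,"turn":0,"fingers":0.087},{"dx":0.118,"dy":-0.002,"dz":0.003,"turn":0,"fingers":0.087}]'

```text
time_s: 5.58
tool_pos: [0.4841, -0.1647, 0.0343]
ee_rot: [[0.0, 0.258, 0.966], [0.0, 0.966, -0.258], [-1.0, 0.0, 0.0]]
force: [-0.4, -0.1, -0.3]
width: 0.0867
```

Call:
carry_out --rows '[{"dx":0,"dy":0,"dz":0,"turn":0,"fingers":0.05},{"dx":0,"dy":0,"dz":0,"turn":0,"fingers":0.04},{"dx":0,"dy":0,"dz":0,"turn":0,"fingers":0.02},{"dx":0,"dy":0,"dz":0,"turn":0,"fingers":0.02},{"dx":0,"dy":0,"dz":0,"turn":0,"fingers":0.02}]' --squeeze 15

```text
time_s: 6.2
tool_pos: [0.4838, -0.1652, 0.0348]
ee_rot: [[0.0, 0.258, 0.966], [0.0, 0.966, -0.258], [-1.0, 0.0, 0.0]]
force: [0.4, -0.0, 0.3]
width: 0.045
```

```bash
python3 g.py 0.4826 -0.165 0.145 75
```

```text
t 6.2 p [ 0.4838 -0.1652  0.0348] ang 75.02 tilt [0.0004 0.    ] w 0.045 F [ 0.4 -0.   0.3]
-> [ 0.4826 -0.165   0.145 ] d [-1.102e-01 -1.000e-04 -1.100e-03] turn 0.02
```

Call:
carry_out --rows '[{"dx":0,"dy":0,"dz":0,"turn":0,"fingers":0.02},{"dx":0,"dy":0,"dz":0,"turn":0,"fingers":0.02},{"dx":0,"dy":0,"dz":0,"turn":0,"fingers":0.02},{"dx":0,"dy":0,"dz":0,"turn":0,"fingers":0.02},{"dx":-0.01,"dy":0,"dz":0,"turn":0,"fingers":0.02}]'

```text
time_s: 6.82
tool_pos: [0.4829, -0.165, 0.0442]
ee_rot: [[-0.002, 0.259, 0.966], [0.001, 0.966, -0.259], [-1.0, -0.0, -0.002]]
force: [0.3, -0.1, -0.9]
width: 0.0331
```

Call:
carry_out --rows '[{"dx":-0.02,"dy":0,"dz":0,"turn":0,"fingers":0.02},{"dx":-0.045,"dy":0,"dz":0,"turn":0,"fingers":0.02},{"dx":-0.07,"dy":0,"dz":0,"turn":0,"fingers":0.02},{"dx":-0.09,"dy":0,"dz":0,"turn":0,"fingers":0.02},{"dx":-0.1,"dy":0,"dz":0,"turn":0,"fingers":0.02}]'

```text
time_s: 7.45
tool_pos: [0.484, -0.1654, 0.1459]
ee_rot: [[0.002, 0.259, 0.966], [-0.0, 0.966, -0.259], [-1.0, 0.0, 0.002]]
force: [0.1, 0.4, -0.3]
width: 0.0334
```

```bash
python3 g.py 0.53 -0.02 0.145 75 .6016 .1642 .145 75; python3 - <<'E'
from h import *
a=cam('top')['pixels'][60:280,200:490,::-1];b=cam('side')['pixels'][50:270,200:490,::-1]
cv2.imwrite('pics/c2.png',cv2.resize(np.hstack([a,b]),(800,303)))
E
```

```text
t 7.45 p [ 0.484  -0.1654  0.1459] ang 75.01 tilt [ 0.0019 -0.0002] w 0.0334 F [ 0.1  0.4 -0.3]
-> [ 0.53  -0.02   0.145] d [0.001  0.1523 0.0068] turn 0.01
-> [0.6016 0.1642 0.145 ] d [0.     0.1965 0.0215] turn 0.0
```

View pics/c2.png

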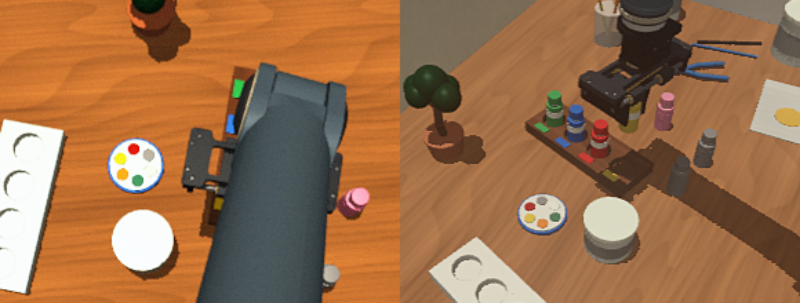

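Call:
carry_out --rows '[{"dx":0,"dy":0.02,"dz":0.002,"turn":0,"fingers":0.02},{"dx":0,"dy":0.055,"dz":0.004,"turn":0,"fingers":0.02},{"dx":0,"dy":0.095,"dz":0.007,"turn":0,"fingers":0.02},{"dx":0,"dy":0.14,"dz":0.01,"turn":0,"fingers":0.02},{"dx":0,"dy":0.185,"dz":0.014,"turn":0,"fingers":0.02}]'

```text
time_s: 8.18
tool_pos: [0.5446, 0.0111, 0.1435]
ee_rot: [[-0.002, 0.259, 0.966], [-0.0, 0.966, -0.259], [-1.0, -0.001, -0.002]]
force: [0.7, -1.0, -0.6]
width: 0.0338
```

Call:
carry_out --rows '[{"dx":0,"dy":0.045,"dz":0.003,"turn":0,"fingers":0.02},{"dx":0,"dy":0.09,"dz":0.006,"turn":0,"fingers":0.02},{"dx":0,"dy":0.13,"dz":0.01,"turn":0,"fingers":0.02},{"dx":0,"dy":0.155,"dz":0.013,"turn":0,"fingers":0.02},{"dx":0,"dy":0.164,"dz":0.014,"turn":0,"fingers":0.02}]'

```text
time_s: 8.8
tool_pos: [0.6007, 0.1657, 0.1436]
ee_rot: [[-0.001, 0.257, 0.966], [-0.001, 0.966, -0.257], [-1.0, -0.001, -0.001]]
force: [-0.2, -0.3, -0.5]
width: 0.0334
```

```bash
python3 g.py .6016 .1642 .06 75; python3 - <<'E'
from h import *
kt,ks=cam('top'),cam('side')
L=r.trace('yellow_bottle','side')
o=r.get_obs();p=o['tool_pos']
print([(np.round(q['centre']),round(q['score'],2)) for q in L])
# expected
e=proj(ks,[[p[0],p[1],p[2]-.0248+.04]]);print('exp',e)
for n in (kt,): pass
a=kt['pixels'][100:280,150:390,::-1];b=ks['pixels'][190:370,170:410,::-1]
cv2.imwrite('pics/c3.png',cv2.resize(np.hstack([a,b]),(800,300)))
E
```

```text
t 8.8 p [0.6007 0.1657 0.1436] ang 75.11 tilt [-0.0014 -0.0005] w 0.0334 F [-0.2 -0.3 -0.5]
-> [0.6016 0.1642 0.06  ] d [ 0.0836 -0.0011  0.0014] turn 0.11
[(array([403., 176.]), 0.86), (array([423., 158.]), 0.71), (array([241., 213.]), 0.63), (array([390., 132.]), 0.53)]
exp [[238.54415462 206.76282255]]
```

View pics/c3.png

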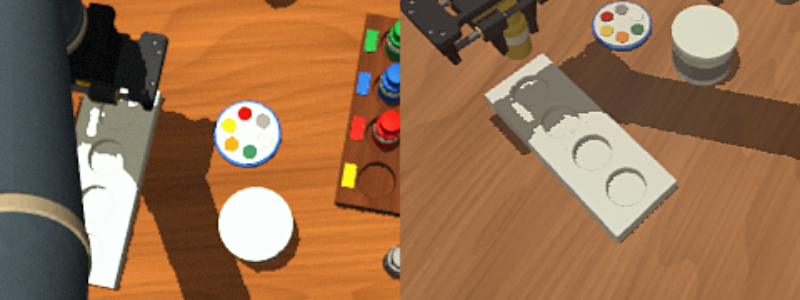

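Call:
carry_out --rows '[{"dx":0.02,"dy":-0.001,"dz":0.001,"turn":0,"fingers":0.02},{"dx":0.045,"dy":-0.001,"dz":0.001,"turn":0,"fingers":0.02},{"dx":0.068,"dy":-0.001,"dz":0.001,"turn":0,"fingers":0.02},{"dx":0.08,"dy":-0.001,"dz":0.001,"turn":0,"fingers":0.02},{"dx":0.08,"dy":-0.001,"dz":0.001,"turn":0,"fingers":0.02}]'

```text
time_s: 9.57
tool_pos: [0.6011, 0.1621, 0.0641]
ee_rot: [[-0.001, 0.26, 0.966], [-0.001, 0.966, -0.26], [-1.0, -0.001, -0.001]]
force: [0.2, -0.9, -0.4]
width: 0.0333
```

```bash
python3 g.py .6016 .1642 .036 75; python3 - <<'E'
from h import *
ks=cam('side')
p=r.get_obs()['tool_pos']
im=cv2.resize(ks['pixels'][200:320,200:360,::-1],None,fx=5,fy=5,interpolation=cv2.INTER_CUBIC)
def dr(P,c): cv2.polylines(im,[np.round(((proj(ks,P)+.5)-[200,200])*5).astype(int)],True,c,1)
for w in wells(.512,.1888,-.2685): dr(cyl(*w,.025,.025,.048)[:39],(0,0,255))
dr(cyl(p[0],p[1],p[2]-.0248,0,.034)[:39],(255,0,0)); dr(cyl(p[0],p[1],p[2]-.0248+.058,0,.034)[:39],(255,0,0))
cv2.imwrite('pics/c4.png',im)
E
```

```text
t 9.57 p [0.6011 0.1621 0.0641] ang 74.94 tilt [-0.0015 -0.0009] w 0.0333 F [ 0.2 -0.9 -0.4]
-> [0.6016 0.1642 0.036 ] d [ 0.0281  0.0022 -0.    ] turn -0.06
```

View pics/c4.png

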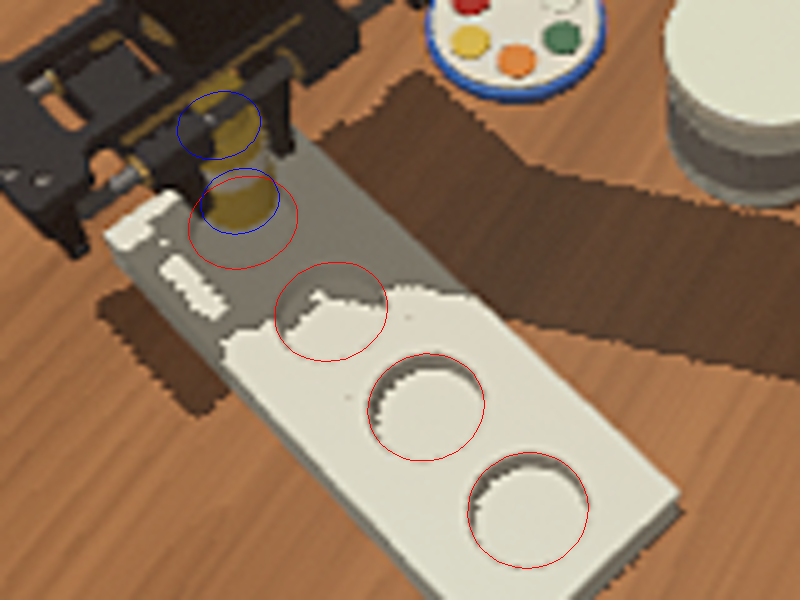

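Call:
carry_out --rows '[{"dx":0.01,"dy":0.001,"dz":0,"turn":0,"fingers":0.02},{"dx":0.02,"dy":0.001,"dz":0,"turn":0,"fingers":0.02},{"dx":0.026,"dy":0.001,"dz":0,"turn":0,"fingers":0.02},{"dx":0.028,"dy":0.001,"dz":0,"turn":0,"fingers":0.02},{"dx":0.028,"dy":0.001,"dz":0,"turn":0,"fingers":0.02}]'

```text
time_s: 10.25
tool_pos: [0.6019, 0.1644, 0.0364]
ee_rot: [[-0.0, 0.258, 0.966], [-0.0, 0.966, -0.258], [-1.0, -0.0, -0.0]]
force: [-0.1, 0.9, -0.2]
width: 0.0336
```

```bash
python3 g.py .6016 .1642 .036 75
```

```text
t 10.25 p [0.6019 0.1644 0.0364] ang 75.02 tilt [-0.0001 -0.    ] w 0.0336 F [-0.1  0.9 -0.2]
-> [0.6016 0.1642 0.036 ] d [ 0.0004 -0.0003 -0.0002] turn 0.02
```

Call:
carry_out --rows '[{"dx":0.001,"dy":0,"dz":0,"turn":0,"fingers":0.06},{"dx":0.001,"dy":0,"dz":0,"turn":0,"fingers":0.06},{"dx":0.001,"dy":0,"dz":0,"turn":0,"fingers":0.06},{"dx":0.001,"dy":0,"dz":0,"turn":0,"fingers":0.06},{"dx":0.001,"dy":0,"dz":0,"turn":0,"fingers":0.06}]'

```text
time_s: 10.88
tool_pos: [0.6019, 0.1644, 0.0356]
ee_rot: [[0.0, 0.258, 0.966], [0.0, 0.966, -0.258], [-1.0, 0.0, 0.0]]
force: [-0.0, 0.5, 0.1]
width: 0.0595
```

Call:
carry_out --rows '[{"dx":-0.02,"dy":0,"dz":0,"turn":0,"fingers":0.065},{"dx":-0.05,"dy":0,"dz":0,"turn":0,"fingers":0.065},{"dx":-0.085,"dy":0,"dz":0,"turn":0,"fingers":0.07},{"dx":-0.11,"dy":0,"dz":0,"turn":0,"fingers":0.07},{"dx":-0.115,"dy":-0.03,"dz":0,"turn":0,"fingers":0.07}]'

```text
time_s: 11.5
tool_pos: [0.5959, 0.1384, 0.1543]
ee_rot: [[0.006, 0.254, 0.967], [0.003, 0.967, -0.254], [-1.0, 0.005, 0.005]]
force: [-0.3, -0.9, -0.9]
width: 0.0698
```

```bash
python3 g.py .546 -.182 .145 75
```

```text
t 11.5 p [0.5959 0.1384 0.1543] ang 75.28 tilt [0.0061 0.0035] w 0.0698 F [-0.3 -0.9 -0.9]
-> [ 0.546 -0.182  0.145] d [ 0.0079 -0.3226  0.0331] turn 0.28
```

Call:
carry_out --rows '[{"dx":0,"dy":-0.035,"dz":0.004,"turn":0,"fingers":0.07},{"dx":0,"dy":-0.08,"dz":0.009,"turn":0,"fingers":0.07},{"dx":0,"dy":-0.13,"dz":0.014,"turn":0,"fingers":0.07},{"dx":0,"dy":-0.18,"dz":0.02,"turn":0,"fingers":0.07},{"dx":0,"dy":-0.23,"dz":0.025,"turn":0,"fingers":0.07}]'

```text
time_s: 12.12
tool_pos: [0.559, -0.0949, 0.1522]
ee_rot: [[0.002, 0.258, 0.966], [0.0, 0.966, -0.258], [-1.0, 0.001, 0.002]]
force: [0.6, -0.2, -0.5]
width: 0.0703
```

Call:
carry_out --rows '[{"dx":0,"dy":-0.04,"dz":0.004,"turn":0,"fingers":0.07},{"dx":0,"dy":-0.07,"dz":0.007,"turn":0,"fingers":0.07},{"dx":0.005,"dy":-0.089,"dz":0.01,"turn":0,"fingers":0.07},{"dx":0.005,"dy":-0.089,"dz":0.01,"turn":0,"fingers":0.07},{"dx":0.005,"dy":-0.089,"dz":0.01,"turn":0,"fingers":0.07}]'

```text
time_s: 12.75
tool_pos: [0.5459, -0.1806, 0.1462]
ee_rot: [[0.001, 0.257, 0.966], [0.001, 0.966, -0.257], [-1.0, 0.001, 0.001]]
force: [0.9, 0.2, 0.5]
width: 0.0697
```

```bash
python3 g.py .545 -.182 .034 75;  python3 - <<'E'
from h import *
a=cam('top')['pixels'][60:280,150:490,::-1];ks=cam('side');b=ks['pixels'][80:300,190:490,::-1]
cv2.imwrite('pics/c5.png',cv2.resize(np.hstack([a,b]),(800,275)))
for q in r.trace('yellow_bottle','side'):
    u=q['centre']
    if u[1]>190:
        print(u,round(q['score'],2),fit(bottle,[.6016,.1642],[ks],[up(q['pixels'])],(.01,.01)))
E
```

```text
t 12.75 p [ 0.5459 -0.1806  0.1462] ang 75.09 tilt [0.001  0.0008] w 0.0697 F [0.9 0.2 0.5]
-> [ 0.545 -0.182  0.034] d [ 0.1122 -0.0017 -0.0006] turn 0.09
[247.4, 238.8] 0.86 (array([0.60452446, 0.16299938]), np.float64(0.08072289156626511))
```

View pics/c5.png

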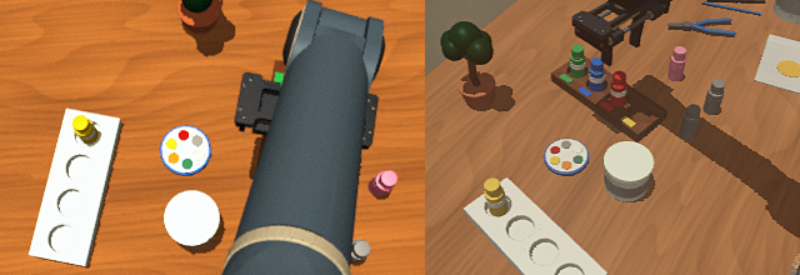

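Call:
carry_out --rows '[{"dx":0.025,"dy":-0.001,"dz":0,"turn":0,"fingers":0.07},{"dx":0.055,"dy":-0.001,"dz":0,"turn":0,"fingers":0.07},{"dx":0.085,"dy":-0.001,"dz":0,"turn":0,"fingers":0.07},{"dx":0.105,"dy":-0.001,"dz":0,"turn":0,"fingers":0.07},{"dx":0.112,"dy":-0.001,"dz":0,"turn":0,"fingers":0.07}]'

```text
time_s: 13.52
tool_pos: [0.5447, -0.1816, 0.0324]
ee_rot: [[-0.002, 0.257, 0.966], [0.001, 0.966, -0.257], [-1.0, 0.0, -0.002]]
force: [1.4, 0.2, 1.2]
width: 0.0697
```

Call:
carry_out --rows '[{"dx":0,"dy":0,"dz":0,"turn":0,"fingers":0.02},{"dx":0,"dy":0,"dz":0,"turn":0,"fingers":0.02},{"dx":0,"dy":0,"dz":0,"turn":0,"fingers":0.02},{"dx":0,"dy":0,"dz":0,"turn":0,"fingers":0.02},{"dx":0,"dy":0,"dz":0,"turn":0,"fingers":0.02}]'

```text
time_s: 14.15
tool_pos: [0.5454, -0.1827, 0.0339]
ee_rot: [[0.001, 0.258, 0.966], [0.0, 0.966, -0.258], [-1.0, 0.0, 0.001]]
force: [-0.0, 0.5, 2.1]
width: 0.0335
```

Call:
carry_out --rows '[{"dx":0,"dy":0,"dz":0,"turn":0,"fingers":0.02},{"dx":-0.01,"dy":0,"dz":0,"turn":0,"fingers":0.02},{"dx":-0.03,"dy":0,"dz":0,"turn":0,"fingers":0.02},{"dx":-0.06,"dy":0,"dz":0,"turn":0,"fingers":0.02},{"dx":-0.09,"dy":0,"dz":0,"turn":0,"fingers":0.02}]'

```text
time_s: 14.78
tool_pos: [0.5449, -0.1828, 0.1246]
ee_rot: [[-0.0, 0.259, 0.966], [0.0, 0.966, -0.259], [-1.0, -0.0, -0.0]]
force: [0.8, -0.5, -0.3]
width: 0.0339
```

Call:
carry_out --rows '[{"dx":-0.015,"dy":0,"dz":0,"turn":0,"fingers":0.02},{"dx":-0.02,"dy":0,"dz":0,"turn":0,"fingers":0.02},{"dx":-0.02,"dy":0,"dz":0,"turn":0,"fingers":0.02},{"dx":-0.02,"dy":0,"dz":0,"turn":0,"fingers":0.02},{"dx":-0.02,"dy":0,"dz":0,"turn":0,"fingers":0.02}]'

```text
time_s: 15.4
tool_pos: [0.5447, -0.1826, 0.1426]
ee_rot: [[-0.002, 0.258, 0.966], [0.0, 0.966, -0.258], [-1.0, -0.0, -0.002]]
force: [0.1, 0.6, -0.2]
width: 0.0335
```

```bash
python3 g.py .5418 .1806 .145 75
```

```text
t 15.4 p [ 0.5447 -0.1826  0.1426] ang 75.02 tilt [-0.0017  0.0004] w 0.0335 F [ 0.1  0.6 -0.2]
-> [0.5418 0.1806 0.145 ] d [-0.0022  0.3501 -0.0967] turn 0.02
```

Call:
carry_out --rows '[{"dx":0,"dy":0.02,"dz":-0.005,"turn":0,"fingers":0.02},{"dx":0,"dy":0.055,"dz":-0.015,"turn":0,"fingers":0.02},{"dx":0,"dy":0.095,"dz":-0.026,"turn":0,"fingers":0.02},{"dx":0,"dy":0.14,"dz":-0.039,"turn":0,"fingers":0.02},{"dx":0,"dy":0.185,"dz":-0.051,"turn":0,"fingers":0.02}]'

```text
time_s: 16.02
tool_pos: [0.5435, 0.0105, 0.1432]
ee_rot: [[-0.0, 0.259, 0.966], [-0.0, 0.966, -0.259], [-1.0, -0.0, -0.0]]
force: [0.6, 0.8, -0.9]
width: 0.034
```

Call:
carry_out --rows '[{"dx":0,"dy":0.045,"dz":-0.012,"turn":0,"fingers":0.02},{"dx":0,"dy":0.09,"dz":-0.025,"turn":0,"fingers":0.02},{"dx":0,"dy":0.135,"dz":-0.037,"turn":0,"fingers":0.02},{"dx":0,"dy":0.158,"dz":-0.044,"turn":0,"fingers":0.02},{"dx":0,"dy":0.165,"dz":-0.046,"turn":0,"fingers":0.02}]'

```text
time_s: 16.65
tool_pos: [0.5414, 0.1823, 0.143]
ee_rot: [[-0.001, 0.255, 0.967], [0.0, 0.967, -0.255], [-1.0, -0.0, -0.001]]
force: [0.2, 0.0, -1.7]
width: 0.0335
```

Call:
carry_out --rows '[{"dx":0.02,"dy":0,"dz":0,"turn":0,"fingers":0.02},{"dx":0.045,"dy":0,"dz":0,"turn":0,"fingers":0.02},{"dx":0.068,"dy":0,"dz":0,"turn":0,"fingers":0.02},{"dx":0.08,"dy":0,"dz":0,"turn":0,"fingers":0.02},{"dx":0.08,"dy":0,"dz":0,"turn":0,"fingers":0.02}]'

```text
time_s: 17.27
tool_pos: [0.5417, 0.1794, 0.0629]
ee_rot: [[-0.002, 0.26, 0.966], [-0.001, 0.966, -0.26], [-1.0, -0.001, -0.001]]
force: [0.2, 0.2, -0.7]
width: 0.0335
```

```bash
python3 g.py .5418 .1806 .035 75
```

```text
t 17.27 p [0.5417 0.1794 0.0629] ang 74.95 tilt [-0.0015 -0.0011] w 0.0335 F [ 0.2  0.2 -0.7]
-> [0.5418 0.1806 0.035 ] d [ 0.0278  0.0013 -0.0002] turn -0.05
```

Call:
carry_out --rows '[{"dx":0.01,"dy":0.001,"dz":0,"turn":0,"fingers":0.02},{"dx":0.02,"dy":0.001,"dz":0,"turn":0,"fingers":0.02},{"dx":0.026,"dy":0.001,"dz":0,"turn":0,"fingers":0.02},{"dx":0.028,"dy":0.001,"dz":0,"turn":0,"fingers":0.02},{"dx":0.028,"dy":0.001,"dz":0,"turn":0,"fingers":0.02}]'

```text
time_s: 17.9
tool_pos: [0.5423, 0.1814, 0.0355]
ee_rot: [[-0.0, 0.258, 0.966], [0.0, 0.966, -0.258], [-1.0, 0.0, -0.0]]
force: [-0.0, 0.6, -0.7]
width: 0.0332
```

Call:
carry_out --rows '[{"dx":0,"dy":0,"dz":0,"turn":0,"fingers":0.06},{"dx":0,"dy":0,"dz":0,"turn":0,"fingers":0.06},{"dx":0,"dy":0,"dz":0,"turn":0,"fingers":0.06},{"dx":0,"dy":0,"dz":0,"turn":0,"fingers":0.06},{"dx":0,"dy":0,"dz":0,"turn":0,"fingers":0.06}]'

```text
time_s: 18.52
tool_pos: [0.5422, 0.1815, 0.0356]
ee_rot: [[0.0, 0.258, 0.966], [0.0, 0.966, -0.258], [-1.0, 0.0, 0.0]]
force: [-0.5, 0.5, -0.6]
width: 0.0598
```

Call:
carry_out --rows '[{"dx":-0.02,"dy":0,"dz":0,"turn":0,"fingers":0.065},{"dx":-0.05,"dy":0,"dz":0,"turn":0,"fingers":0.065},{"dx":-0.085,"dy":0,"dz":0,"turn":0,"fingers":0.07},{"dx":-0.11,"dy":0,"dz":0,"turn":0,"fingers":0.07},{"dx":-0.11,"dy":0,"dz":0,"turn":0,"fingers":0.07}]'

```text
time_s: 19.15
tool_pos: [0.5436, 0.1819, 0.1475]
ee_rot: [[0.004, 0.259, 0.966], [0.002, 0.966, -0.259], [-1.0, 0.003, 0.003]]
force: [-0.1, -0.6, -1.1]
width: 0.07
```

```bash
python3 g.py .6055 -.197 .145 75
```

```text
t 19.15 p [0.5436 0.1819 0.1475] ang 75.02 tilt [0.0042 0.002 ] w 0.07 F [-0.1 -0.6 -1.1]
-> [ 0.6055 -0.197   0.145 ] d [ 0.002  -0.35    0.1578] turn 0.02
```

Call:
carry_out --rows '[{"dx":0,"dy":-0.025,"dz":0.011,"turn":0,"fingers":0.07},{"dx":0,"dy":-0.065,"dz":0.03,"turn":0,"fingers":0.07},{"dx":0,"dy":-0.11,"dz":0.05,"turn":0,"fingers":0.07},{"dx":0,"dy":-0.16,"dz":0.073,"turn":0,"fingers":0.07},{"dx":0,"dy":-0.21,"dz":0.096,"turn":0,"fingers":0.07}]'

```text
time_s: 19.77
tool_pos: [0.58, -0.0477, 0.1441]
ee_rot: [[-0.002, 0.258, 0.966], [0.0, 0.966, -0.258], [-1.0, -0.0, -0.002]]
force: [0.2, 1.0, -0.1]
width: 0.0701
```

Call:
carry_out --rows '[{"dx":0,"dy":-0.05,"dz":0.023,"turn":0,"fingers":0.07},{"dx":0,"dy":-0.095,"dz":0.043,"turn":0,"fingers":0.07},{"dx":0,"dy":-0.13,"dz":0.059,"turn":0,"fingers":0.07},{"dx":0,"dy":-0.139,"dz":0.063,"turn":0,"fingers":0.07},{"dx":0,"dy":-0.139,"dz":0.063,"turn":0,"fingers":0.07}]'

```text
time_s: 20.4
tool_pos: [0.605, -0.1964, 0.1443]
ee_rot: [[-0.002, 0.259, 0.966], [0.001, 0.966, -0.259], [-1.0, 0.001, -0.002]]
force: [0.6, 0.2, 0.1]
width: 0.07
```

```bash
python3 g.py .6055 -.197 .034 75; python3 - <<'E'
from h import *
kt,ks=cam('top'),cam('side')
W=wells(.512,.1888,-.2685)
for n,w in (('yellow',W[3]),('red',W[2])):
  for c,k in (('top',kt),('side',ks)):
    L=r.trace(n+'_bottle',c); e=proj(k,[[*w,.05]])[0]
    q=min(L,key=lambda q:np.hypot(*(np.array(q['centre'])-e)))
    print(n,c,q['centre'],e,fit(bottle,w,[k],[up(q['pixels'])],(.01,.01)))
E
```

```text
t 20.4 p [ 0.605  -0.1964  0.1443] ang 74.99 tilt [-0.002   0.0011] w 0.07 F [0.6 0.2 0.1]
-> [ 0.6055 -0.197   0.034 ] d [ 0.1103 -0.0005  0.0009] turn -0.01
yellow top [218.9, 162.3] [217.2167813  163.11249573] (array([0.60183518, 0.16475836]), np.float64(0.11645353793691393))
yellow side [245.6, 238.9] [246.34645996 237.63601773] (array([0.6035968 , 0.16398121]), np.float64(0.06252442360296995))
red top [212.2, 192.3] [210.33095409 191.00165394] (array([0.54126086, 0.18233227]), np.float64(0.0912712157949428))
red side [268.8, 255.7] [264.38006025 255.661155  ] (array([0.54230495, 0.18120942]), np.float64(0.07113025319759858))
```

Both placed bottles sit within ~2 mm of their wells. Grasp blue.

Call:
carry_out --rows '[{"dx":0.025,"dy":0,"dz":0,"turn":0,"fingers":0.07},{"dx":0.055,"dy":0,"dz":0,"turn":0,"fingers":0.07},{"dx":0.085,"dy":0,"dz":0,"turn":0,"fingers":0.07},{"dx":0.105,"dy":0,"dz":0,"turn":0,"fingers":0.07},{"dx":0.11,"dy":0,"dz":0,"turn":0,"fingers":0.07}]'

```text
time_s: 21.32
tool_pos: [0.605, -0.1962, 0.0344]
ee_rot: [[-0.002, 0.258, 0.966], [0.001, 0.966, -0.258], [-1.0, 0.0, -0.002]]
force: [-0.0, 0.8, 0.3]
width: 0.0698
```

Call:
carry_out --rows '[{"dx":0,"dy":0,"dz":0,"turn":0,"fingers":0.02},{"dx":0,"dy":0,"dz":0,"turn":0,"fingers":0.02},{"dx":0,"dy":0,"dz":0,"turn":0,"fingers":0.02},{"dx":0,"dy":0,"dz":0,"turn":0,"fingers":0.02},{"dx":0,"dy":0,"dz":0,"turn":0,"fingers":0.02}]'

```text
time_s: 21.95
tool_pos: [0.6058, -0.1968, 0.0359]
ee_rot: [[0.001, 0.258, 0.966], [0.0, 0.966, -0.258], [-1.0, 0.0, 0.001]]
force: [-1.0, -0.0, 1.0]
width: 0.0332
```

Call:
carry_out --rows '[{"dx":0,"dy":0,"dz":0,"turn":0,"fingers":0.02},{"dx":-0.01,"dy":0,"dz":0,"turn":0,"fingers":0.02},{"dx":-0.03,"dy":0,"dz":0,"turn":0,"fingers":0.02},{"dx":-0.06,"dy":0,"dz":0,"turn":0,"fingers":0.02},{"dx":-0.09,"dy":0,"dz":0,"turn":0,"fingers":0.02}]'

```text
time_s: 22.58
tool_pos: [0.6058, -0.1971, 0.1277]
ee_rot: [[0.001, 0.259, 0.966], [-0.0, 0.966, -0.259], [-1.0, -0.0, 0.001]]
force: [-0.3, -0.7, -1.5]
width: 0.0332
```

Call:
carry_out --rows '[{"dx":-0.015,"dy":0,"dz":0,"turn":0,"fingers":0.02},{"dx":-0.02,"dy":0,"dz":0,"turn":0,"fingers":0.02},{"dx":-0.02,"dy":0,"dz":0,"turn":0,"fingers":0.02},{"dx":-0.02,"dy":0,"dz":0,"turn":0,"fingers":0.02},{"dx":-0.02,"dy":0,"dz":0,"turn":0,"fingers":0.02}]'

```text
time_s: 23.2
tool_pos: [0.6051, -0.1967, 0.1445]
ee_rot: [[-0.002, 0.258, 0.966], [0.0, 0.966, -0.258], [-1.0, -0.0, -0.002]]
force: [0.3, 0.0, 0.6]
width: 0.0336
```

```bash
python3 g.py .4821 .1971 .145 75
```

```text
t 23.2 p [ 0.6051 -0.1967  0.1445] ang 75.02 tilt [-0.0018  0.0004] w 0.0336 F [0.3 0.  0.6]
-> [0.4821 0.1971 0.145 ] d [-1.000e-04  3.486e-01 -2.206e-01] turn 0.02
```

Call:
carry_out --rows '[{"dx":0,"dy":0.02,"dz":-0.012,"turn":0,"fingers":0.02},{"dx":0,"dy":0.055,"dz":-0.035,"turn":0,"fingers":0.02},{"dx":0,"dy":0.095,"dz":-0.06,"turn":0,"fingers":0.02},{"dx":0,"dy":0.14,"dz":-0.089,"turn":0,"fingers":0.02},{"dx":0,"dy":0.185,"dz":-0.117,"turn":0,"fingers":0.02}]'

```text
time_s: 23.82
tool_pos: [0.5388, 0.0152, 0.1454]
ee_rot: [[-0.001, 0.257, 0.966], [0.001, 0.966, -0.257], [-1.0, 0.001, -0.001]]
force: [0.5, 0.6, 0.2]
width: 0.0336
```

Call:
carry_out --rows '[{"dx":0,"dy":0.045,"dz":-0.028,"turn":0,"fingers":0.02},{"dx":0,"dy":0.09,"dz":-0.057,"turn":0,"fingers":0.02},{"dx":0,"dy":0.13,"dz":-0.083,"turn":0,"fingers":0.02},{"dx":0,"dy":0.155,"dz":-0.099,"turn":0,"fingers":0.02},{"dx":0,"dy":0.1635,"dz":-0.1035,"turn":0,"fingers":0.02}]'

```text
time_s: 24.45
tool_pos: [0.4807, 0.1997, 0.1454]
ee_rot: [[-0.001, 0.254, 0.967], [0.001, 0.967, -0.254], [-1.0, 0.001, -0.001]]
force: [-1.0, -0.2, -0.2]
width: 0.0335
```

Call:
carry_out --rows '[{"dx":0.02,"dy":0,"dz":0,"turn":0,"fingers":0.02},{"dx":0.045,"dy":0,"dz":0,"turn":0,"fingers":0.02},{"dx":0.068,"dy":0,"dz":0,"turn":0,"fingers":0.02},{"dx":0.08,"dy":0,"dz":0,"turn":0,"fingers":0.02},{"dx":0.08,"dy":0,"dz":0,"turn":0,"fingers":0.02}]'

```text
time_s: 25.08
tool_pos: [0.4823, 0.1961, 0.065]
ee_rot: [[-0.001, 0.259, 0.966], [-0.001, 0.966, -0.259], [-1.0, -0.001, -0.001]]
force: [-0.4, -0.4, -0.1]
width: 0.0334
```

```bash
python3 g.py .4821 .1971 .036 75
```

```text
t 25.07 p [0.4823 0.1961 0.065 ] ang 74.97 tilt [-0.0013 -0.0009] w 0.0334 F [-0.4 -0.4 -0.1]
-> [0.4821 0.1971 0.036 ] d [ 0.029   0.0009 -0.0004] turn -0.03
```

Call:
carry_out --rows '[{"dx":0.01,"dy":0.001,"dz":0,"turn":0,"fingers":0.02},{"dx":0.02,"dy":0.001,"dz":0,"turn":0,"fingers":0.02},{"dx":0.026,"dy":0.001,"dz":0,"turn":0,"fingers":0.02},{"dx":0.028,"dy":0.001,"dz":0,"turn":0,"fingers":0.02},{"dx":0.028,"dy":0.001,"dz":0,"turn":0,"fingers":0.02}]'

```text
time_s: 25.7
tool_pos: [0.483, 0.1978, 0.0375]
ee_rot: [[-0.0, 0.258, 0.966], [0.0, 0.966, -0.258], [-1.0, 0.0, -0.0]]
force: [-0.9, -0.1, -0.6]
width: 0.0336
```

Call:
carry_out --rows '[{"dx":0,"dy":0,"dz":0,"turn":0,"fingers":0.06},{"dx":0,"dy":0,"dz":0,"turn":0,"fingers":0.06},{"dx":0,"dy":0,"dz":0,"turn":0,"fingers":0.06},{"dx":0,"dy":0,"dz":0,"turn":0,"fingers":0.06},{"dx":0,"dy":0,"dz":0,"turn":0,"fingers":0.06}]'

```text
time_s: 26.32
tool_pos: [0.4829, 0.1978, 0.0376]
ee_rot: [[0.0, 0.258, 0.966], [0.0, 0.966, -0.258], [-1.0, 0.0, 0.0]]
force: [-0.0, -0.1, -0.1]
width: 0.0595
```

Call:
carry_out --rows '[{"dx":-0.02,"dy":0,"dz":0,"turn":0,"fingers":0.065},{"dx":-0.05,"dy":0,"dz":0,"turn":0,"fingers":0.065},{"dx":-0.085,"dy":0,"dz":0,"turn":0,"fingers":0.07},{"dx":-0.11,"dy":0,"dz":0,"turn":0,"fingers":0.07},{"dx":-0.11,"dy":0,"dz":0,"turn":0,"fingers":0.07}]'

```text
time_s: 26.95
tool_pos: [0.4842, 0.1984, 0.1493]
ee_rot: [[0.004, 0.258, 0.966], [0.002, 0.966, -0.258], [-1.0, 0.003, 0.003]]
force: [0.2, 0.1, 0.9]
width: 0.0695
```

```bash
python3 g.py .664 -.212 .145 75
```

```text
t 26.95 p [0.4842 0.1984 0.1493] ang 75.02 tilt [0.0039 0.0023] w 0.0695 F [0.2 0.1 0.9]
-> [ 0.664 -0.212  0.145] d [ 0.0041 -0.35    0.2798] turn 0.02
```

Call:
carry_out --rows '[{"dx":0,"dy":-0.025,"dz":0.02,"turn":0,"fingers":0.07},{"dx":0,"dy":-0.06,"dz":0.048,"turn":0,"fingers":0.07},{"dx":0,"dy":-0.1,"dz":0.08,"turn":0,"fingers":0.07},{"dx":0,"dy":-0.145,"dz":0.116,"turn":0,"fingers":0.07},{"dx":0,"dy":-0.19,"dz":0.152,"turn":0,"fingers":0.07}]'

```text
time_s: 27.58
tool_pos: [0.5804, -0.0264, 0.1461]
ee_rot: [[-0.002, 0.258, 0.966], [0.0, 0.966, -0.258], [-1.0, -0.0, -0.002]]
force: [0.8, 0.9, -0.1]
width: 0.0697
```

Call:
carry_out --rows '[{"dx":0,"dy":-0.045,"dz":0.036,"turn":0,"fingers":0.07},{"dx":0,"dy":-0.09,"dz":0.072,"turn":0,"fingers":0.07},{"dx":0,"dy":-0.13,"dz":0.104,"turn":0,"fingers":0.07},{"dx":0.002,"dy":-0.159,"dz":0.128,"turn":0,"fingers":0.07},{"dx":0.002,"dy":-0.159,"dz":0.128,"turn":0,"fingers":0.07}]'

```text
time_s: 28.2
tool_pos: [0.6622, -0.216, 0.1432]
ee_rot: [[-0.003, 0.264, 0.965], [-0.002, 0.965, -0.264], [-1.0, -0.003, -0.002]]
force: [0.4, -0.0, 1.0]
width: 0.0699
```

```bash
python3 g.py .664 -.212 .034 75; python3 - <<'E'
from h import *
kt,ks=cam('top'),cam('side')
W=wells(.512,.1888,-.2685)
for n,w,cs in (('blue',W[1],'ts'),('green',(.6633,-.2117),'s')):
  for c,k in (('top',kt),('side',ks)):
    if c[0] not in cs: continue
    L=r.trace(n+'_bottle',c); e=proj(k,[[*w,.05]])[0]
    if not L: print(n,c,'none');continue
    q=min(L,key=lambda q:np.hypot(*(np.array(q['centre'])-e)))
    print(n,c,q['centre'],e,fit(bottle,w,[k],[up(q['pixels'])],(.01,.01)))
E
```

```text
t 28.2 p [ 0.6622 -0.216   0.1432] ang 74.71 tilt [-0.0028 -0.0019] w 0.0699 F [ 0.4 -0.   1. ]
-> [ 0.664 -0.212  0.034] d [0.1092 0.0046 0.0009] turn -0.29
blue top [205.0, 221.3] [203.27467599 219.58117678] (array([0.48090575, 0.19820541]), np.float64(0.052800812320189516))
blue side [281.7, 276.3] [283.77724127 275.04923309] (array([0.48288429, 0.19760611]), np.float64(0.13189510399173232))
green side [309.8, 128.6] [311.72341799 129.82666952] (array([ 0.66716125, -0.21648115]), np.float64(0.12022058823529413))
```

Call:
carry_out --rows '[{"dx":0.02,"dy":0,"dz":0.001,"turn":0,"fingers":0.07},{"dx":0.05,"dy":0,"dz":0.001,"turn":0,"fingers":0.07},{"dx":0.08,"dy":0,"dz":0.001,"turn":0,"fingers":0.07},{"dx":0.103,"dy":0,"dz":0.001,"turn":0,"fingers":0.07},{"dx":0.11,"dy":0,"dz":0.001,"turn":0,"fingers":0.07}]'

```text
time_s: 29.08
tool_pos: [0.6625, -0.2106, 0.0326]
ee_rot: [[-0.004, 0.258, 0.966], [0.002, 0.966, -0.258], [-1.0, 0.0, -0.005]]
force: [-0.3, 0.5, -0.1]
width: 0.0699
```

Call:
carry_out --rows '[{"dx":0,"dy":0,"dz":0,"turn":0,"fingers":0.02},{"dx":0,"dy":0,"dz":0,"turn":0,"fingers":0.02},{"dx":0,"dy":0,"dz":0,"turn":0,"fingers":0.02},{"dx":0,"dy":0,"dz":0,"turn":0,"fingers":0.02},{"dx":0,"dy":0,"dz":0,"turn":0,"fingers":0.02}]'

```text
time_s: 29.7
tool_pos: [0.6644, -0.212, 0.036]
ee_rot: [[0.001, 0.259, 0.966], [0.0, 0.966, -0.259], [-1.0, 0.0, 0.001]]
force: [0.7, 0.5, 1.7]
width: 0.034
```

Call:
carry_out --rows '[{"dx":0,"dy":0,"dz":0,"turn":0,"fingers":0.02},{"dx":-0.01,"dy":0,"dz":0,"turn":0,"fingers":0.02},{"dx":-0.03,"dy":0,"dz":0,"turn":0,"fingers":0.02},{"dx":-0.06,"dy":0,"dz":0,"turn":0,"fingers":0.02},{"dx":-0.09,"dy":0,"dz":0,"turn":0,"fingers":0.02}]'

```text
time_s: 30.32
tool_pos: [0.6644, -0.2122, 0.1278]
ee_rot: [[0.001, 0.259, 0.966], [-0.0, 0.966, -0.259], [-1.0, -0.0, 0.001]]
force: [-0.6, -0.0, -1.4]
width: 0.0336
```

Call:
carry_out --rows '[{"dx":-0.015,"dy":0,"dz":0,"turn":0,"fingers":0.02},{"dx":-0.02,"dy":0,"dz":0,"turn":0,"fingers":0.02},{"dx":-0.02,"dy":0,"dz":0,"turn":0,"fingers":0.02},{"dx":-0.02,"dy":0,"dz":0,"turn":0,"fingers":0.02},{"dx":-0.02,"dy":0,"dz":0,"turn":0,"fingers":0.02}]'

```text
time_s: 30.95
tool_pos: [0.6637, -0.2118, 0.1444]
ee_rot: [[-0.002, 0.258, 0.966], [0.0, 0.966, -0.258], [-1.0, -0.0, -0.002]]
force: [0.2, 0.6, -0.5]
width: 0.0334
```

```bash
python3 g.py .4223 .2135 .145 75
```

```text
t 30.95 p [ 0.6637 -0.2118  0.1444] ang 75.02 tilt [-0.0017  0.0005] w 0.0334 F [ 0.2  0.6 -0.5]
-> [0.4223 0.2135 0.145 ] d [ 0.      0.3485 -0.3431] turn 0.02
```

Call:
carry_out --rows '[{"dx":0,"dy":0.015,"dz":-0.015,"turn":0,"fingers":0.02},{"dx":0,"dy":0.045,"dz":-0.044,"turn":0,"fingers":0.02},{"dx":0,"dy":0.08,"dz":-0.079,"turn":0,"fingers":0.02},{"dx":0,"dy":0.115,"dz":-0.113,"turn":0,"fingers":0.02},{"dx":0,"dy":0.15,"dz":-0.148,"turn":0,"fingers":0.02}]'

```text
time_s: 31.58
tool_pos: [0.5591, -0.0275, 0.1452]
ee_rot: [[-0.0, 0.259, 0.966], [0.0, 0.966, -0.259], [-1.0, 0.0, -0.0]]
force: [0.9, 0.3, -0.8]
width: 0.0338
```

Call:
carry_out --rows '[{"dx":0,"dy":0.035,"dz":-0.034,"turn":0,"fingers":0.02},{"dx":0,"dy":0.07,"dz":-0.069,"turn":0,"fingers":0.02},{"dx":0,"dy":0.105,"dz":-0.103,"turn":0,"fingers":0.02},{"dx":0,"dy":0.14,"dz":-0.138,"turn":0,"fingers":0.02},{"dx":0,"dy":0.175,"dz":-0.172,"turn":0,"fingers":0.02}]'

```text
time_s: 32.2
tool_pos: [0.4381, 0.1859, 0.1455]
ee_rot: [[0.0, 0.259, 0.966], [0.0, 0.966, -0.259], [-1.0, 0.0, 0.0]]
force: [0.4, 0.3, 0.3]
width: 0.0333
```

Call:
carry_out --rows '[{"dx":0,"dy":0.015,"dz":-0.015,"turn":0,"fingers":0.02},{"dx":0,"dy":0.0235,"dz":-0.023,"turn":0,"fingers":0.02},{"dx":0.015,"dy":0.0235,"dz":-0.023,"turn":0,"fingers":0.02},{"dx":0.035,"dy":0.0235,"dz":-0.023,"turn":0,"fingers":0.02},{"dx":0.045,"dy":0.0235,"dz":-0.023,"turn":0,"fingers":0.02}]'

```text
time_s: 32.83
tool_pos: [0.4228, 0.2115, 0.0988]
ee_rot: [[-0.002, 0.261, 0.965], [-0.002, 0.965, -0.261], [-1.0, -0.002, -0.001]]
force: [0.2, -0.6, -0.4]
width: 0.0339
```

Call:
carry_out --rows '[{"dx":0.015,"dy":0,"dz":0,"turn":0,"fingers":0.02},{"dx":0.03,"dy":0,"dz":0,"turn":0,"fingers":0.02},{"dx":0.035,"dy":0,"dz":0,"turn":0,"fingers":0.02},{"dx":0.035,"dy":0,"dz":0,"turn":0,"fingers":0.02},{"dx":0.035,"dy":0,"dz":0,"turn":0,"fingers":0.02}]'

```text
time_s: 33.45
tool_pos: [0.4233, 0.2136, 0.0659]
ee_rot: [[0.001, 0.258, 0.966], [0.001, 0.966, -0.258], [-1.0, 0.001, 0.001]]
force: [0.9, -0.5, 0.1]
width: 0.0336
```

```bash
python3 g.py .4223 .2135 .036 75
```

```text
t 33.45 p [0.4233 0.2136 0.0659] ang 75.02 tilt [0.0008 0.0006] w 0.0336 F [ 0.9 -0.5  0.1]
-> [0.4223 0.2135 0.036 ] d [ 0.0299 -0.0003 -0.0009] turn 0.02
```

Call:
carry_out --rows '[{"dx":0.01,"dy":0,"dz":-0.001,"turn":0,"fingers":0.02},{"dx":0.02,"dy":0,"dz":-0.001,"turn":0,"fingers":0.02},{"dx":0.027,"dy":0,"dz":-0.001,"turn":0,"fingers":0.02},{"dx":0.029,"dy":0,"dz":-0.001,"turn":0,"fingers":0.02},{"dx":0.029,"dy":0,"dz":-0.001,"turn":0,"fingers":0.02}]'

```text
time_s: 34.08
tool_pos: [0.422, 0.2136, 0.0364]
ee_rot: [[0.0, 0.259, 0.966], [0.0, 0.966, -0.259], [-1.0, 0.0, 0.0]]
force: [-0.2, -0.3, -0.1]
width: 0.0336
```

Call:
carry_out --rows '[{"dx":0,"dy":0,"dz":0,"turn":0,"fingers":0.06},{"dx":0,"dy":0,"dz":0,"turn":0,"fingers":0.06},{"dx":0,"dy":0,"dz":0,"turn":0,"fingers":0.06},{"dx":0,"dy":0,"dz":0,"turn":0,"fingers":0.06},{"dx":0,"dy":0,"dz":0,"turn":0,"fingers":0.06}]'

```text
time_s: 34.7
tool_pos: [0.4219, 0.2136, 0.0366]
ee_rot: [[0.0, 0.258, 0.966], [0.0, 0.966, -0.258], [-1.0, 0.0, -0.0]]
force: [0.3, -0.3, 0.2]
width: 0.0595
```

Call:
carry_out --rows '[{"dx":-0.02,"dy":0,"dz":0,"turn":0,"fingers":0.065},{"dx":-0.05,"dy":0,"dz":0,"turn":0,"fingers":0.065},{"dx":-0.085,"dy":0,"dz":0,"turn":0,"fingers":0.07},{"dx":-0.13,"dy":0,"dz":0,"turn":0,"fingers":0.07},{"dx":-0.16,"dy":0,"dz":0,"turn":0,"fingers":0.07}]'

```text
time_s: 35.33
tool_pos: [0.4224, 0.2138, 0.1986]
ee_rot: [[0.002, 0.259, 0.966], [0.001, 0.966, -0.259], [-1.0, 0.002, 0.001]]
force: [0.5, 0.1, -0.1]
width: 0.0697
```

Call:
carry_out --rows '[{"dx":0,"dy":0.03,"dz":0.02,"turn":0,"fingers":0.07},{"dx":0,"dy":0.07,"dz":0.04,"turn":0,"fingers":0.07},{"dx":0,"dy":0.11,"dz":0.06,"turn":0,"fingers":0.07},{"dx":0,"dy":0.15,"dz":0.07,"turn":0,"fingers":0.07},{"dx":0,"dy":0.17,"dz":0.08,"turn":0,"fingers":0.07}]'

```text
time_s: 35.95
tool_pos: [0.5432, 0.3596, 0.1959]
ee_rot: [[-0.001, 0.256, 0.967], [0.001, 0.967, -0.256], [-1.0, 0.0, -0.001]]
force: [-0.1, 0.4, -0.3]
width: 0.0698
```

```bash
python3 g.py; python3 - <<'E'
from h import *
kt,ks=cam('top'),cam('side')
W=wells(.512,.1888,-.2685)
for n,w in zip('green blue red yellow'.split(),W):
  for c,k in (('top',kt),('side',ks)):
    L=r.trace(n+'_bottle',c); e=proj(k,[[*w,.05]])[0]
    if not L: print(n,c,'none');continue
    q=min(L,key=lambda q:np.hypot(*(np.array(q['centre'])-e)))
    p,f=fit(lambda x,y,z:bottle(x,y,z),[*w,.01],[k],[up(q['pixels'])],(.01,.01,.01)); print(n,c,'off mm',np.round((p-[*w,.01])*1e3,1),round(f,3))
a=cv2.resize(kt['pixels'][80:280,160:400,::-1],(400,333));b=cv2.resize(ks['pixels'][180:340,190:382,::-1],(400,333))
cv2.imwrite('pics/c6.png',np.hstack([a,b]))
E
```

```text
t 35.95 p [0.5432 0.3596 0.1959] ang 75.15 tilt [-0.0007  0.0006] w 0.0698 F [-0.1  0.4 -0.3]
green top none
green side off mm [  9.3 -13.8 -38.6] 0.048
blue top off mm [ 0.6  4.  -6.8] 0.09
blue side off mm [ 16.1 -16.3 -44.8] 0.054
red top off mm [ 20.4  18.6 -81.6] 0.058
red side off mm [ 11.1  -8.9 -24.4] 0.059
yellow top off mm [  4.3   3.3 -15.1] 0.07
yellow side off mm [ 5.2 -2.5 -4. ] 0.064
```

View pics/c6.png

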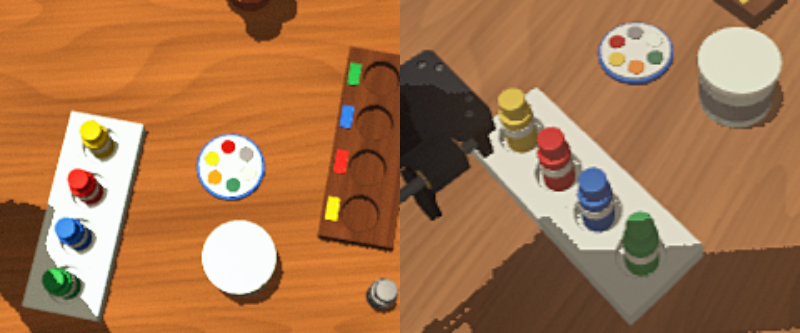

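```bash
python3 - <<'E'
from h import *
kt,ks=cam('top'),cam('side')
W=wells(.512,.1888,-.2685);hsv={'green':(45,85),'blue':(100,130),'yellow':(20,35)}
a=-.2685;R=np.array([[np.cos(a),np.sin(a)],[-np.sin(a),np.cos(a)]])
for n,w in zip('green blue red yellow'.split(),W):
  K=[];M=[]
  for c,k in (('top',kt),('side',ks)):
    L=r.trace(n+'_bottle',c); e=proj(k,[[*w,.05]])[0]
    L=[q for q in L if np.hypot(*(np.array(q['centre'])-e))<12]
    if L: K.append(k);M.append(up(L[0]['pixels']))
  p,f=fit(bottle,[*w,.01],K,M,(.008,.008,.01)); print(n,len(K),'along/across mm',np.round(R@(p[:2]-w)*1e3,1),'z',round(p[2]*1e3,1),round(f/len(K),3),[round(cost(bottle(*w,z),K,M)/len(K),3) for z in (.01,.025)])
E
```

```text
green 2 along/across mm [-1.7  0.7] z 10.7 0.084 [np.float64(0.118), np.float64(0.25)]
blue 2 along/across mm [-0.5  1.5] z 13.7 0.093 [np.float64(0.125), np.float64(0.215)]
red 2 along/across mm [-0.7  1.3] z 11.9 0.109 [np.float64(0.126), np.float64(0.254)]
yellow 2 along/across mm [0.9 0.4] z 10.8 0.091 [np.float64(0.109), np.float64(0.204)]
```

All four bottles are seated and upright in the mirrored wells, and the gripper is clear of everything.

```bash
python3 -c "
from cell import r
print(r.finish_job())"
```

```text
the job is handed in; nothing more can be done
None
```

I moved all four bottles into the white rack in reverse order and handed the job in at about 36 s of the 112 s allowed. From the far well to the near one they now stand yellow, red, blue, green. `finish_job` reports no verdict, so this rests on my own checks.

- **Position:** a fit to the top and side pictures together puts every bottle within 2 mm of its well centre, along and across the rack.
- **Seating:** the undersides came out 10.7 to 13.7 mm above the bench, against 10 mm for a seated bottle and the 14 mm limit. Blue was the highest. For every bottle, seated height matched the pictures better than standing on the rim would.
- **Surroundings:** the last picture shows the bottles upright, the gripper clear, and the palette and tub apparently where they were. I did not measure those two again.
- **Checks that failed or disagreed:**
  - Fits from a single camera with height left free gave nonsense, because one view cannot fix the height; I dropped them for the two-camera fit.
  - The network missed the green bottle once in the top picture and found it on the next.
  - The first mask found for the yellow bottle in the side view was a look-alike, so I located yellow from the top view.
  - Three early move calls were refused because a field was missing, and nothing moved.

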